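Bring the sheeter handwheel's oil cup to the top

ROBOT

A 6-joint arm with a two-finger parallel gripper is mounted at the origin on the work surface. World frame = base frame: x ahead of the robot, y to its left, z up, the work surface at z = 0. Lengths are in mm, angles in rad, forces in N, time in s.
With the tool pointing down it reaches from about 350 to 775 mm from the base axis. Payload 7.3 kg.
Tool frame: the origin (TCP) lies at the very end of the fingers, on their centre line; the grasp point (between the pads) lies 19 mm behind it; x points along the fingers, y is the direction in which the jaws open and shut, and the axes are right-handed (so a half turn about x gives the same grasp; the last joint's range is limited). The gripper opens to 92 mm and grips with 3 to 60 N. Pads are 19 mm wide; open, the fingers measure 130 mm over their backs; the gripper's body (75 mm by 190 mm) begins 47 mm behind the grasp point.
Start: joints at [1.104, 0.342, 1.524, -0, 1.275, -0.146], TCP at [165.532, 498.241, 226.741] pointing down, gripper open.
Joint ranges: [-2.53, 2.53], [-0.77, 2.02], [0.04, 2.7], [-1, 4.14], [0.28, 2.66], [-3.11, 3.11]. Speed limits (rad/s): [2.57, 2.57, 3.14, 3.14, 3.14, 3.14].

INTERFACE

Orientations are given as [roll, pitch, yaw] about the fixed x, y, z axes, in that order (R = Rz(yaw) Ry(pitch) Rx(roll)).
In Python, from plant import sensors, capture, bot gives the robot as it stands.
- The arm moves only by the shell command python3 -m crank 'ROWS' [OPENING]. ROWS is JSON, a list of rows, each an object of numbers: "dx", "dy", "dz": the shift along the tool's x, y, z in cm; "spin": the turn about the tool's x in rad. A call has 1 to 20 rows; each row is the pose to reach, as a shift and turn from the pose commanded when the call began, along the tool's axes at that moment; what a row does not reach only later rows make up. A row lasts 1/12 s, in which the tool goes at most 41.7 mm and 7.16 degrees, less where a joint would pass 70% of its speed; a pose out of reach is approached as far as the arm can. A call with a gripper value outside its range is refused whole. OPENING is the opening in per cent of the stroke, from 0 (shut) to 100 (fully open), set as the call begins (- or left out, the last holds). The fingers move at their own pace and stop on an object; the grip force is fixed at half the most. Time passes only in rows, so rows that repeat a pose let the fingers close. It gives the time, the measured TCP pose, the force and the opening at its end, in the units of the state.
- sensors.get_obs(): the state, without advancing time (a new reading comes with each control period).
- capture(name): name is "scene" or "side" or "wrist"; returns a dict with "frame" (384x512x3 uint8, blue, green, red), "vfov" (degrees; the focal length in pixels is half the picture's height over the tangent of half this angle, whatever the lens; pixels are square), "cx", "cy" (the principal point, pixels), "view" (4x4, takes a point from world to camera coordinates); the wrist camera has in their place "mount" (4x4, takes a point from camera to tool coordinates, whose origin is the TCP and whose axes are the tool frame's). Camera axes: x right, y down, z forward; pixel columns grow to the right and rows downward; lengths in mm; the calibration is good to about 2 mm. A picture is of the moment at which its call begins: read the wrist's pose just before it. There is no depth.
- bot.close_job(): hands the job in, once; it reports no verdict.
The state is a dict: "time": time; "joint_positions": joint angles; "dq": joint speeds; "tau": joint torques, N m; "tool_pos": TCP position; "tcp_rot": TCP orientation; "contact_force": force on the tool from outside, world axes, zero at the start; "moment": the same for the moment, N m; "grip_width": finger opening in mm.
Only numpy, scipy, OpenCV 4.12 (cv2) and the standard library are available. Lean on these libraries where they do the work, as an engineer would, in place of code of your own. Each camera call takes 0.05 s, during which the arm holds its last target.

TASK

The crank grip is off the dough sheeter's handwheel, and the oil cup on the wheel must stand straight up before it can be filled. Turn the wheel with the fingertips: push one spoke round, draw the fingers out, push the next, and so on until the red-capped cup points straight up, without pushing on the rim or the cup, gripping a spoke or forcing the wheel. Leave the wheel at rest and do not disturb the crank grip, oil bottle, scoop or scale.

Things in the scene. Friction and masses are not known exactly. Their poses are not given: they have to be found in the camera images.
- sheeter: Hand-cranked dough sheeter bolted to the worktop. Origin: centre of the underside of its 260 x 270 mm base, z up, rollers along y. White side frames at y = +-110 mm (14 mm thick, 170 wide) are 276 mm high, with screw knobs up to 303 mm. Steel chutes reach x = -135 and x = +140 mm. Handwheel on the -y side; gear cover on the +y side (to y = 163).
- handwheel: Upright 300 mm wheel with dark 54 mm hub. Origin: on its axis in the rim's mid-plane, 170 mm up, at x 0, y -186 mm of the sheeter. y = axis of turning, into the machine; the free outer face looks to -y (hub and axle end 21 mm out). z turns with the wheel and runs along the oil cup. Turns endlessly both ways, about 0.5 N m of friction (5 N at 100 mm), hardly coasts, stays put. The cup starts 109 to 180 deg from up.
- spokes: The wheel's five black spokes; origin and axes as the handwheel. At 36, 108, 180, 252, 324 deg from the oil cup, counted from +z towards +x. Bars 14 mm wide, from hub (27 mm) to rim (130 mm), from 8 mm inward (+y) to 18 mm outward (-y) of the rim's mid-plane: 8 mm proud of the rim's face. The openings are about 110 mm wide at radius 100 mm and free for 65 mm behind the mid-plane.
- rim: The wheel's bright steel rim; origin and axes as the handwheel. Ring of 20 mm round section, inner edge 130 and outer edge 150 mm from the axis. A boss for the crank grip, 26 mm across, reaching 18 mm outward (-y), sits on it at the end of the spoke at 36 deg. Not to be pushed on.
- oil_cup: Brass oil cup with a red cap on the wheel's hub; origin and axes as the handwheel. It stands out along +z midway between two spokes, like a tyre's valve stem: 11 mm thick at the foot, 19 mm at the cap, its end 66 mm from the axis, centred on the rim's mid-plane. Not to be pushed on.
- cap (a point): The end of the red cap of the oil cup, 66 mm from the wheel's axis along the handwheel's +z, in the rim's mid-plane. With the cup straight up it is 236 mm above the worktop, right above the hub.
- crank_grip: Loose black crank grip, lying along its x, 31 mm thick, 118 mm long with a steel stud at the +x end. Origin under it on the worktop. Its middle lies 120 mm or more in front of the wheel. Leave alone.
- oil_bottle: Loose white bottle with a yellow nozzle, upright, 42 mm diameter, 108 mm high. Origin: centre of its underside. Its axis is 130 mm or more in front of the wheel. Leave alone.
- scoop: Loose steel portion scoop with a black handle, lying along its x: 59 mm bowl at x = +100 mm, handle end at x = -110 mm, 29 mm high. Origin on the worktop. Leave alone.
- scale: Loose white kitchen scale, 190 x 200 mm (x, y), 51 mm high. Origin: centre of its underside. Leave alone.

How it is judged (in metres and radians):
On the way, in this order (a step that is already met when the one before it is completed fails the run):
1. the fingertips push on a spoke while the cup is still far from straight up (contact force between the fingers and spokes above 0.2 N and angle between handwheel's own z axis and vertical above 0.3 rad), for 0.03 s.
2. the wheel has been turned part of the way (cap over 30 mm from its start) and the fingers are drawn out of it, clear in front of the spokes (distance of cap from where it was at the start of the episode above 0.03 m and contact force between the fingers and handwheel below 0.05 N and y of the grasp point in the frame of handwheel below -0.032 m and angle between handwheel's own z axis and vertical above 0.15 rad), for 0.1 s.
3. the fingertips push on a spoke again (contact force between the fingers and spokes above 0.2 N), for 0.03 s.
At the end, for the whole second after the job is handed in: The oil cup points straight up within 0.12 rad (7 degrees), the wheel is at rest, and the crank grip, oil bottle, scoop and scale are within 20 mm of where they were (angle between handwheel's own z axis and vertical below 0.12 rad and angular speed of handwheel below 0.05 rad/s and not (distance of crank_grip from where it was at the start of the episode above 0.02 m) and not (distance of oil_bottle from where it was at the start of the episode above 0.02 m) and not (distance of scoop from where it was at the start of the episode above 0.02 m) and not (distance of scale from where it was at the start of the episode above 0.02 m)); the robot touches nothing.
It fails at once if the rim is pushed on (over 3 N) (contact force between any of the fingers, the arm and rim above 3 N).
It fails at once if the oil cup is pushed on (over 2 N) (contact force between any of the fingers, the arm and oil_cup above 2 N).
It fails at once if the wheel is forced or a spoke gripped (over 38 N) (contact force between any of the fingers, the arm and handwheel above 38 N).
It fails at once if the crank grip, oil bottle, scoop or scale is lifted, carried or shoved over 20 mm, or the bottle tipped (distance of any of crank_grip, oil_bottle, scoop, scale from where it was at the start of the episode above 0.02 m or angle between oil_bottle's own z axis and vertical above 0.5 rad).
It also fails if it takes over 58 s, if anything falls off the work surface, if the arm or the gripper's body presses on something with over 40 N, if the wrist force passes 120 N, or if a joint passes its speed limit or range.

## Working session

There is one attempt and no reset: what is moved stays moved. The work goes in short steps, Python scripts to look and compute and a shell command to move; the robot and the scene stay as the last step left them, time stands still between calls to the robot, and variables do not carry over. Pictures are saved under pics/ and viewed, and the job is handed in when it is done.

```bash
ls; mkdir -p pics
python3 - <<'E'
from plant import sensors, capture, bot
import cv2
print(sensors.get_obs())
for n in ["scene","side","wrist"]:
    c=capture(n); cv2.imwrite(f"pics/{n}0.png",c["frame"])
    print(n,{k:(v.tolist() if hasattr(v,'tolist') else v) for k,v in c.items() if k!="frame"})
E
```

```text
pics
{'time': 0.0, 'joint_positions': array([ 1.10398255e+00,  3.42694298e-01,  1.52503028e+00,  6.81641503e-06,
        1.27539489e+00, -1.45982893e-01]), 'dq': array([-0.00100082,  0.00078026,  0.00040065, -0.00098964, -0.00180312,
       -0.00017975]), 'tau': array([ 1.49166641e-03, -4.31238878e+01, -2.44227934e+01,  7.19159818e-02,
        5.57240762e-02, -1.14369861e-04]), 'tool_pos': array([165.34223273, 497.84949303, 226.05508736]), 'tcp_rot': array([-1.72104829,  1.5692695 , -2.04188116]), 'contact_force': array([-0.40357701,  0.75499027, -0.70218818]), 'moment': array([0.03261806, 0.03504002, 0.00431512]), 'grip_width': 92.12789334150929}
scene {'vfov': 42.03891594713996, 'cx': 253.55679955990786, 'cy': 195.45089052020535, 'view': [[0.5768643005671348, 0.8168251345976667, 0.0049272934451173945, -219.13867598649773], [0.6939215862149483, -0.48686631561875815, -0.5305035559737049, -284.76520993438334], [-0.43092970530716546, 0.3094477180483315, -0.8476683896893642, 1696.9416029427796], [0.0, 0.0, 0.0, 1.0]]}
side {'vfov': 56.28716636451554, 'cx': 261.936123005867, 'cy': 196.8488292920026, 'view': [[0.13084858768398966, -0.9912591201256589, -0.0168524143317675, -152.73029108767872], [-0.7053477353426282, -0.08113543234112675, -0.7042028215406724, 450.17924549690514], [0.6966801413476137, 0.10403075692564537, -0.7097988322513262, 894.630028107075], [0.0, 0.0, 0.0, 1.0]]}
wrist {'vfov': 71.36809022356213, 'cx': 257.8297197852785, 'cy': 190.09975302369395, 'mount': [[0.0005441162346308267, -0.3074318329900787, 0.9515699511869219, -156.978601414444], [0.9999998462326967, 6.535798130339061e-05, -0.0005506931217377237, 0.5286719856442135], [0.00010710790475217454, 0.9515701045076456, 0.30743182127945384, -84.36176665453209], [0.0, 0.0, 0.0, 1.0]]}
```

View pics/scene0.png

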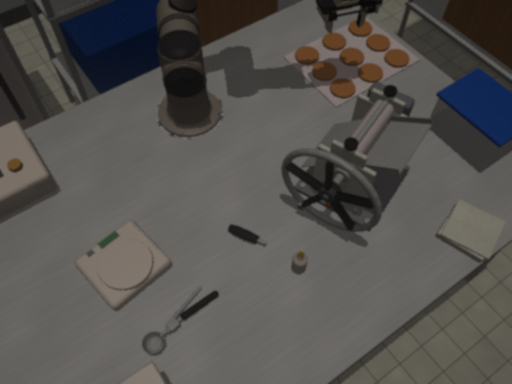

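View pics/side0.png

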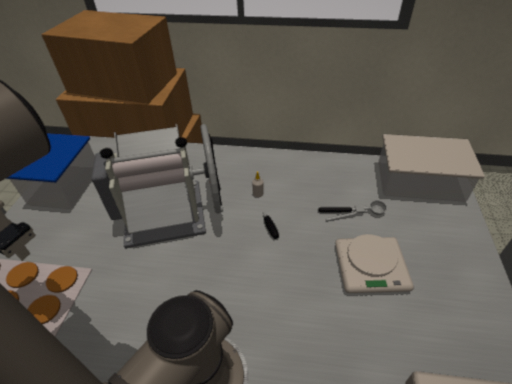

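View pics/wrist0.png

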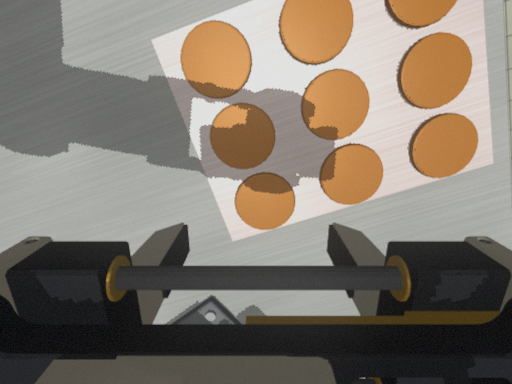

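```bash
cat > h.py <<'E'
import numpy as np, cv2
from plant import sensors, capture, bot
def K(c):
    f=192/np.tan(np.radians(c["vfov"])/2); return f,c["cx"],c["cy"]
def proj(c,P):
    f,cx,cy=K(c); p=np.atleast_2d(P)@np.array(c["view"])[:3,:3].T+np.array(c["view"])[:3,3]
    return np.c_[cx+f*p[:,0]/p[:,2],cy+f*p[:,1]/p[:,2]]
def ray(c,u,v):
    f,cx,cy=K(c); V=np.array(c["view"]); d=V[:3,:3].T@np.array([(u-cx)/f,(v-cy)/f,1]); o=-V[:3,:3].T@V[:3,3]
    return o,d
def onz(c,u,v,z):
    o,d=ray(c,u,v); return o+d*(z-o[2])/d[2]
def crop(c,x0,y0,x1,y1,s,name):
    cv2.imwrite(name,cv2.resize(c["frame"][y0:y1,x0:x1],None,fx=s,fy=s,interpolation=cv2.INTER_CUBIC))
E
python3 - <<'E'
import cv2
a=cv2.imread("pics/scene0.png");b=cv2.imread("pics/side0.png")
cv2.imwrite("pics/sc_c.png",cv2.resize(a[75:245,265:445],None,fx=4,fy=4,interpolation=2)[:, :])
a=cv2.resize(a[70:215+30,265:445],None,fx=3.4,fy=3.4,interpolation=2);cv2.imwrite("pics/sc_c.png",a)
cv2.imwrite("pics/sd_c.png",cv2.resize(b[115:255,85:285],None,fx=4,fy=4,interpolation=2))
E
```

```text
(no output)
```

View pics/sc_c.png

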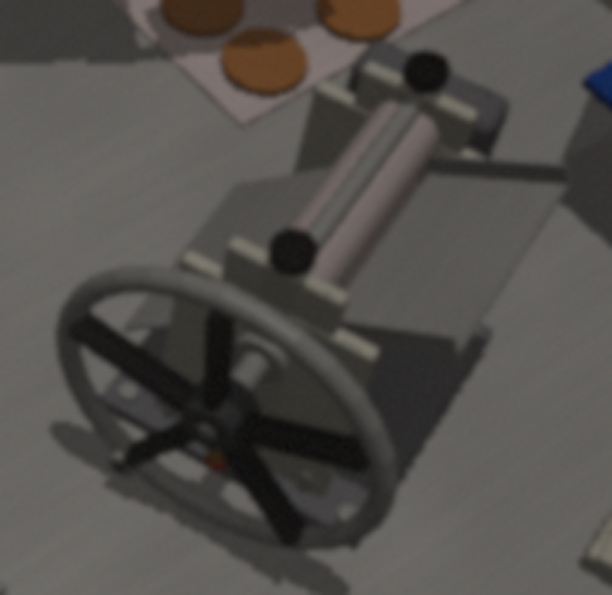

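View pics/sd_c.png

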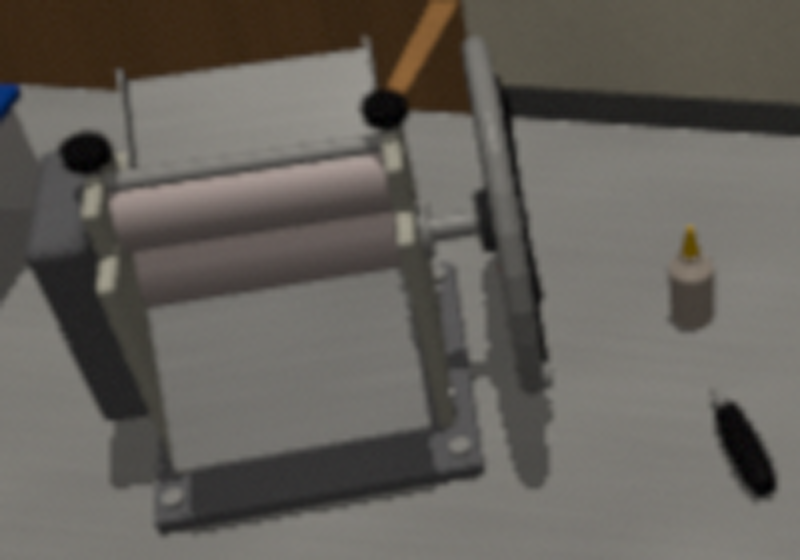

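```bash
cat > fit.py <<'E'
from h import *
from scipy.optimize import least_squares
import pickle
cs=capture("scene"); cd=capture("side")
S=lambda u,v:(265+u/3.4,70+v/3.4)
D=lambda u,v:(85+u/4,115+v/4)
tips=[S(84,327),S(218,320),S(366,455),S(290,532),S(122,463)]
cap=S(216,461)
rimpts=np.array([S(68,345),S(100,287),S(170,276),S(250,303),S(330,375),S(378,455),S(375,515)])
rimside=np.array([D(475,45),D(535,380)])
def tf(p,P):
    x,y,t=p[:3]; c,s=np.cos(t),np.sin(t); P=np.atleast_2d(P).astype(float)
    return np.c_[x+c*P[:,0]-s*P[:,1],y+s*P[:,0]+c*P[:,1],P[:,2]]
def wh(p,r,a,yy):
    a=np.atleast_1d(a)+p[3]
    return tf(p,np.c_[r*np.sin(a),np.full_like(a,-186+yy),170+r*np.cos(a)])
base=[(D(160,530),(-130,130,0)),(D(482,468),(-130,-130,0))]
E
python3 - <<'E'
from fit import *
print(onz(cd,*D(160,530),0),onz(cd,*D(482,468),0))
print(onz(cd,*D(385,90),303),onz(cd,*D(87,137),303))
print(onz(cs,*S(293,235),303),onz(cs,*S(427,57),303))
print("bottle",onz(cs,300,266,0),onz(cd,258,193,0))
print("grip",onz(cs,244,235,15),onz(cd,271,228,15)); print(onz(cs,229,229,15),onz(cs,266,244,15))
print("scoop",onz(cs,217,294,15),"scale",onz(cs,123,264,50))
E
```

```text
[3.61475699e+02 3.48857029e+02 1.13686838e-13] [456.84789846 100.2767704    0.        ]
[573.7713064  165.17098494 303.        ] [492.84816887 368.73078065 303.        ]
[558.77886635 171.36097651 303.        ] [484.07927487 377.24338356 303.        ]
bottle [664.96905024 -42.33917558   0.        ] [664.70635496 -51.37281859   0.        ]
grip [ 501.33284245 -119.37756544   15.        ] [ 488.0884876  -120.76568621   15.        ]
[ 460.46171755 -143.72064837   15.        ] [560.76391988 -84.65461121  15.        ]
scoop [ 605.77195283 -279.35189948   15.        ] scale [ 401.66944166 -445.48548896   50.        ]
```

```bash
cat >> fit.py <<'E'
def solve(p0,tips,cap,rimpts,rimside=rimside,fixed=None):
    ph=np.linspace(0,2*np.pi,721)
    def edist(c,pts,p):
        q=proj(c,tf(p,np.c_[140*np.sin(ph),np.full_like(ph,-186),170+140*np.cos(ph)]))
        return np.array([np.min(np.hypot(*(q-a).T)) for a in pts])
    def res(p):
        r=[]
        A=np.radians([36,108,180,252,324])
        q=proj(cs,wh(p,130,A,-14))
        for t in tips: r.append(0.5*(q[np.argmin(np.hypot(*(q-t).T))]-t))
        r.append((proj(cs,wh(p,64,0,0))[0]-cap)*0.7)
        for u,P in base: r.append(proj(cd,tf(p,P))[0]-u)
        r=np.concatenate(r)
        r=np.r_[r,edist(cs,rimpts,p),edist(cd,rimside,p)]
        return r
    s=least_squares(res,p0,x_scale=[10,10,.05,.1],diff_step=1e-5)
    return s.x,res(s.x)
E
python3 - <<'E'
from fit import *
best=None
for g in range(100,270,20):
    p,r=solve([530,271,.365,np.radians(g)],tips,cap,rimpts)
    if best is None or (r@r)<best[1]@best[1]: best=(p,r)
p,r=best
print(p,np.degrees(p[2]),np.degrees(p[3]),r.round(1))
np.save("p.npy",p)
im=cs["frame"].copy(); im=im[70:245,265:445]; im=cv2.resize(im,None,fx=3.4,fy=3.4)
def dr(P,col):
    for u,v in proj(cs,P): cv2.circle(im,(int((u-265)*3.4),int((v-70)*3.4)),2,col,-1)
dr(wh(p,140,np.linspace(0,6.28,60),0),(0,255,0))
dr(wh(p,130,np.radians([36,108,180,252,324]),-14),(255,255,0))
dr(wh(p,66,0,0),(255,0,255));dr(wh(p,0,0,-21),(0,255,255))
dr(tf(p,[(0,110,303),(0,-110,303),(130,135,0),(130,-135,0)]),(0,0,255))
cv2.imwrite("pics/ov.png",im)
w=wh(p,0,0,0)[0]; print("wheel",w)
print("axis y",-np.sin(p[2]),np.cos(p[2]))
o=sensors.get_obs()
from scipy.spatial.transform import Rotation as R
print(R.from_euler('xyz',o['tcp_rot']).as_matrix().round(3))
E
```

```text
[5.27854891e+02 2.70016977e+02 3.55098587e-01 3.03083407e+00] 20.345650360844694 173.6540007646694 [-1.5  0.5 -0.3  0.  -0.8  1.5 -0.2  1.3  0.7 -0.4  0.1 -0.3  0.5  0.2
 -1.2  1.2  0.1  0.4  1.3  1.8  0.9  1.1  0.7  0.7  1.5]
wheel [592.52389275  95.62110461 170.        ]
axis y -0.34768280354116504 0.9376122162822729
[[-0.     0.315  0.949]
 [-0.     0.949 -0.315]
 [-1.    -0.    -0.   ]]
```

View pics/ov.png

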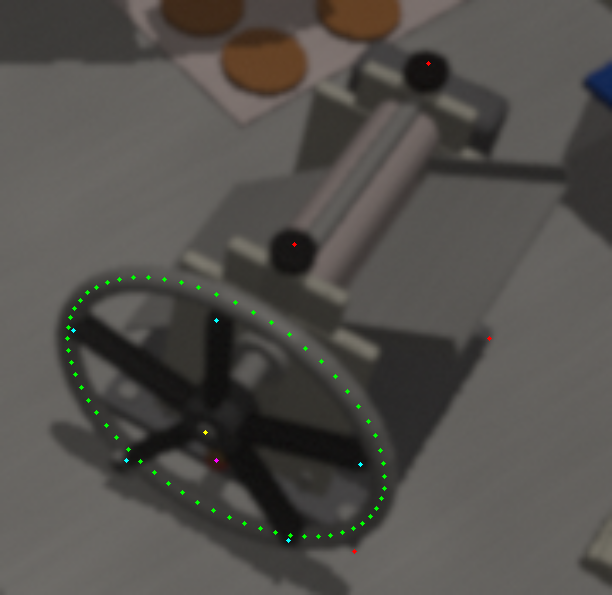

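```bash
python3 -m crank '[{"dx":-20},{"dx":-20},{"dx":-20},{"dx":-20},{"dx":-20},{"dx":-20}]' 0; python3 -m crank '[{"dy":-34,"dz":60.7,"spin":-0.676},{"dy":-34,"dz":60.7,"spin":-0.676},{"dy":-34,"dz":60.7,"spin":-0.676},{"dy":-34,"dz":60.7,"spin":-0.676},{"dy":-34,"dz":60.7,"spin":-0.676},{"dy":-34,"dz":60.7,"spin":-0.676},{"dy":-34,"dz":60.7,"spin":-0.676},{"dy":-34,"dz":60.7,"spin":-0.676},{"dy":-34,"dz":60.7,"spin":-0.676},{"dy":-34,"dz":60.7,"spin":-0.676},{"dy":-34,"dz":60.7,"spin":-0.676},{"dy":-34,"dz":60.7,"spin":-0.676},{"dy":-34,"dz":60.7,"spin":-0.676},{"dy":-34,"dz":60.7,"spin":-0.676},{"dy":-34,"dz":60.7,"spin":-0.676},{"dy":-34,"dz":60.7,"spin":-0.676},{"dy":-34,"dz":60.7,"spin":-0.676},{"dy":-34,"dz":60.7,"spin":-0.676},{"dy":-34,"dz":60.7,"spin":-0.676}]'
```

```text
invalid input at $[0]: expected keys dx, dy, dz, spin
invalid input at $[0]: expected keys dx, dy, dz, spin
```

```bash
python3 -m crank '[{"dx":-20,"dy":0,"dz":0,"spin":0},{"dx":-20,"dy":0,"dz":0,"spin":0},{"dx":-20,"dy":0,"dz":0,"spin":0},{"dx":-20,"dy":0,"dz":0,"spin":0},{"dx":-20,"dy":0,"dz":0,"spin":0},{"dx":-20,"dy":0,"dz":0,"spin":0}]' 0
```

```text
time: 0.85
tool_pos: [166.0, 499.3, 434.3]
tcp_rot: [1.427, 1.558, 1.106]
contact_force: [0.9, 0.7, -0.0]
grip_width: 56.4
```

```bash
python3 -m crank '[{"dx":0,"dy":-34,"dz":60.7,"spin":-0.676},{"dx":0,"dy":-34,"dz":60.7,"spin":-0.676},{"dx":0,"dy":-34,"dz":60.7,"spin":-0.676},{"dx":0,"dy":-34,"dz":60.7,"spin":-0.676},{"dx":0,"dy":-34,"dz":60.7,"spin":-0.676},{"dx":0,"dy":-34,"dz":60.7,"spin":-0.676},{"dx":0,"dy":-34,"dz":60.7,"spin":-0.676},{"dx":0,"dy":-34,"dz":60.7,"spin":-0.676},{"dx":0,"dy":-34,"dz":60.7,"spin":-0.676},{"dx":0,"dy":-34,"dz":60.7,"spin":-0.676},{"dx":0,"dy":-34,"dz":60.7,"spin":-0.676},{"dx":0,"dy":-34,"dz":60.7,"spin":-0.676},{"dx":0,"dy":-34,"dz":60.7,"spin":-0.676},{"dx":0,"dy":-34,"dz":60.7,"spin":-0.676},{"dx":0,"dy":-34,"dz":60.7,"spin":-0.676},{"dx":0,"dy":-34,"dz":60.7,"spin":-0.676},{"dx":0,"dy":-34,"dz":60.7,"spin":-0.676},{"dx":0,"dy":-34,"dz":60.7,"spin":-0.676},{"dx":0,"dy":-34,"dz":60.7,"spin":-0.676},{"dx":0,"dy":-34,"dz":60.7,"spin":-0.676}]'
cat >> h.py <<'E'
from scipy.spatial.transform import Rotation as R
def wc(p):
    "tcp in wheel coords (x,y,z-170)"
    o=sensors.get_obs(); t=p[2]; w=np.array([p[0]+186*np.sin(t),p[1]-186*np.cos(t),170])
    e=o["tool_pos"]-w; Rm=R.from_euler('xyz',o['tcp_rot']).as_matrix()
    yaw=np.degrees(np.arctan2(Rm[1,1],Rm[0,1]))-90-np.degrees(t)
    return np.array([np.cos(t)*e[0]+np.sin(t)*e[1],-np.sin(t)*e[0]+np.cos(t)*e[1],e[2]]).round(1),yaw.round(2),o["contact_force"].round(1),o["time"],round(o["grip_width"],1)
def wristcam():
    o=sensors.get_obs(); c=capture("wrist")
    T=np.eye(4);T[:3,:3]=R.from_euler('xyz',o['tcp_rot']).as_matrix();T[:3,3]=o['tool_pos']
    c["view"]=np.linalg.inv(T@np.array(c["mount"])); return c
E
python3 - <<'E'
from h import *
p=np.load("p.npy"); print(wc(p))
c=wristcam(); cv2.imwrite("pics/w1.png",c["frame"]); cv2.imwrite("pics/s1.png",capture("scene")["frame"])
E
```

```text
time: 2.52
tool_pos: [634.8, -16.8, 425.2]
tcp_rot: [2.497, 1.568, 2.85]
contact_force: [0.2, 0.8, 0.5]
grip_width: 0.5
(array([   0.6, -120.1,  255.2]), np.float64(-0.1), array([0.2, 0.8, 0.5]), 2.5167, 0.5)
```

View pics/w1.png

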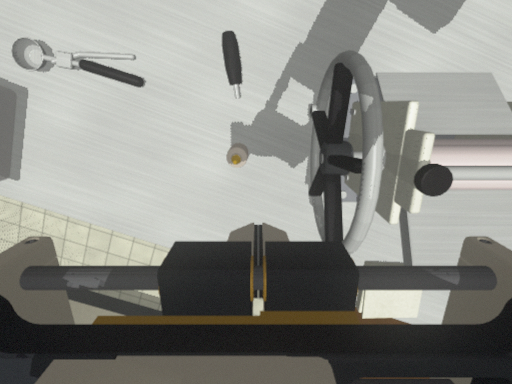

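View pics/s1.png

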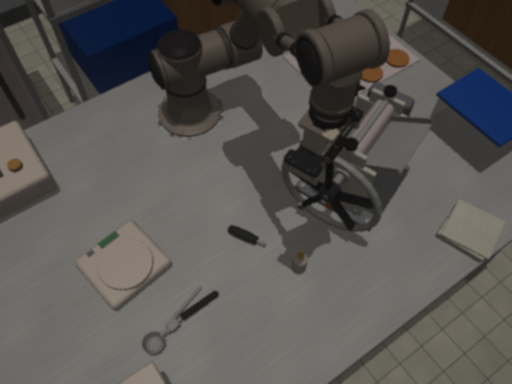

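```bash
cat > ov.py <<'E'
from fit import *
import sys
p=np.load("p.npy"); c=wristcam(); im=cv2.resize(c["frame"],None,fx=1.5,fy=1.5)
def dr(P,col):
    for u,v in proj(c,P): cv2.circle(im,(int(u*1.5),int(v*1.5)),1,col,-1)
th=np.linspace(0,2*np.pi,120)
dr(wh(p,150,th,0),(0,255,0))
A=np.radians([36,108,180,252,324])
for a in A: dr(np.concatenate([wh(p,r,a,-18) for r in range(30,131,10)]),(255,255,0))
dr(wh(p,66,0,0),(255,0,255))
dr(tf(p,[(0,110,303),(0,-110,303)]),(0,0,255))
cv2.imwrite(sys.argv[1],im); print(wc(p))
E
python3 ov.py pics/ov2.png
```

```text
(array([   0.3, -117.6,  257.8]), np.float64(0.1), array([ 0.7, -0.6,  0.7]), 2.7667, 0.4)
```

View pics/ov2.png

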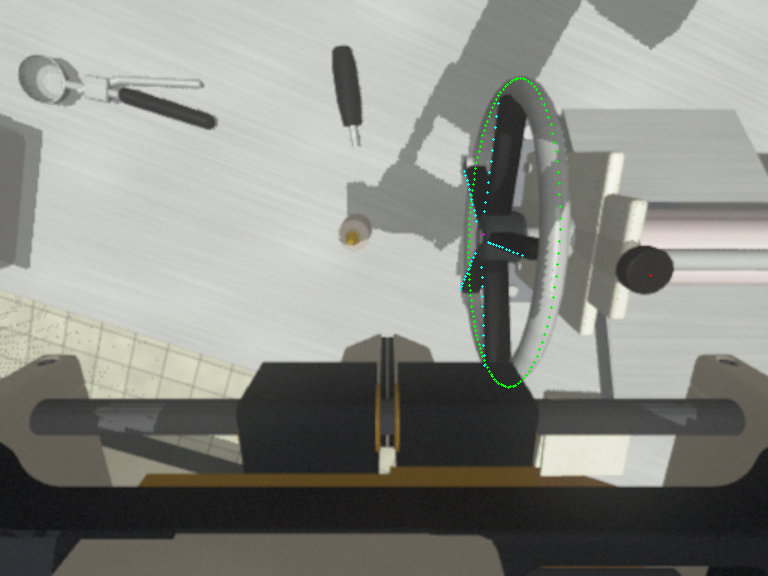

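Run:
```python
from fit import *
p=np.load("p.npy")
ims=[];
for i in range(4):
    c=wristcam(); print(wc(p)); ims.append(c["frame"].astype(float))
im=c["frame"]; im=cv2.resize(im[40:260,280:460],None,fx=4,fy=4,interpolation=2)[:, :]
print(np.abs(ims[0]-ims[3]).mean())
cv2.imwrite("pics/w2.png",cv2.resize(c["frame"][40:260,270:470],None,fx=2.7,fy=2.7,interpolation=2))
```

```text
(array([   0.4, -118.1,  257.5]), np.float64(0.07), array([-0.1,  0.7,  0.5]), 2.9167, 0.5)
(array([   0.4, -118.3,  257.3]), np.float64(0.06), array([-0.5, -0.1, -0.3]), 2.9667, 0.3)
(array([   0.4, -118.5,  257.1]), np.float64(0.04), array([-0.5,  0.2,  0. ]), 3.0167, 0.4)
(array([   0.4, -118.6,  257. ]), np.float64(0.03), array([0.2, 0.9, 0.2]), 3.0667, 0.5)
2.493955824110243
```

View pics/w2.png

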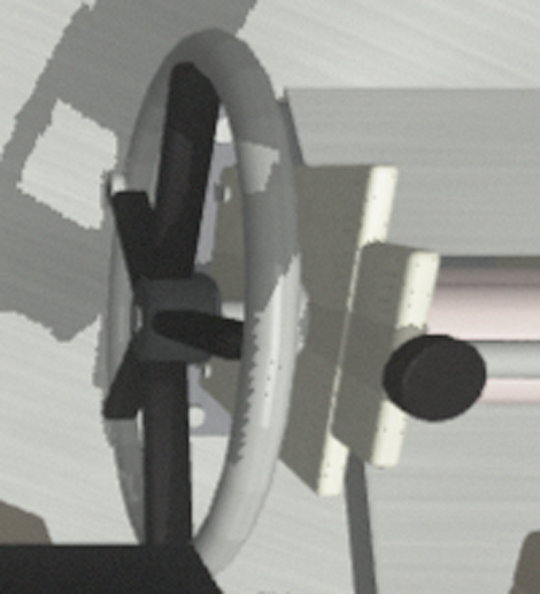

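Run:
```python
from fit import *
p=np.load("p.npy"); c=wristcam(); print(wc(p))
th,ps=np.meshgrid(np.linspace(0,2*np.pi,360),np.linspace(0,2*np.pi,36)); th=th.ravel();ps=ps.ravel()
def hull(p):
    r=140+10*np.cos(ps)
    q=proj(c,tf(p,np.c_[r*np.sin(th),-186+10*np.sin(ps),170+r*np.cos(th)]))
    return cv2.convexHull(q.astype(np.float32))
C=lambda u,v:(270+(u+.5)/2.7-.5,40+(v+.5)/2.7-.5)
pts=[C(274,100),C(291,200),C(299,300),C(291,400),C(260,510),C(208,28),C(140,100),C(106,300),C(120,500),C(160,60)]
d=lambda p:np.array([cv2.pointPolygonTest(hull(p),(float(a),float(b)),True) for a,b in pts])
print(d(p).round(1))
f=lambda q:np.r_[d([p[0]+q[0],p[1]+q[1],p[2]+q[2],p[3]]),q[2]*20]
s=least_squares(f,[0,0,0],x_scale=[1,1,.01],diff_step=1e-2,loss='soft_l1')
s=least_squares(lambda q:f([q[0]*1e0,q[1],q[2]]),[3,3,0.01],diff_step=.05)
print(s.x,f(s.x).round(1))
q=s.x; w0=wh(p,0,0,0)[0]; p2=[p[0]+q[0],p[1]+q[1],p[2]+q[2],p[3]]; dw=wh(p2,0,0,0)[0]-w0
t=p[2]; print("dw wheel frame",np.cos(t)*dw[0]+np.sin(t)*dw[1],-np.sin(t)*dw[0]+np.cos(t)*dw[1])
```

```text
(array([   0.4, -119. ,  256.7]), np.float64(0.01), array([ 0.1, -0. ,  0.3]), 3.2167, 0.3)
[ 0.7  2.4  0.9  0.8  2.1 -2.1 -1.5 -0.9 -1.  -1.8]
[-1.58567492e+00 -2.50972924e+00  1.30107133e-03] [-0.1  1.1 -0.6 -0.9  0.3 -0.2 -0.  -0.  -0.5  0.1  0. ]
dw wheel frame -2.1173386778315075 -1.8016834654531169
```

```bash
python3 - <<'E'
import numpy as np
p=np.load("p.npy"); t=p[2]; a,b=-2.1,-1.8
p[0]+=np.cos(t)*a-np.sin(t)*b; p[1]+=np.sin(t)*a+np.cos(t)*b; np.save("p.npy",p)
E
python3 -m crank '[{"dx":16.0,"dy":0,"dz":-1.1,"spin":0},{"dx":16.0,"dy":0,"dz":-1.1,"spin":0},{"dx":16.0,"dy":0,"dz":-1.1,"spin":0},{"dx":16.0,"dy":0,"dz":-1.1,"spin":0},{"dx":16.0,"dy":3,"dz":-1.1,"spin":0},{"dx":16.0,"dy":6,"dz":-1.1,"spin":0},{"dx":16.0,"dy":6.6,"dz":-1.1,"spin":0},{"dx":16.0,"dy":6.6,"dz":-1.1,"spin":0},{"dx":16.0,"dy":6.6,"dz":-1.1,"spin":0},{"dx":16.0,"dy":6.6,"dz":-1.1,"spin":0}]'; python3 ov.py pics/ov3.png
```

```text
time: 4.05
tool_pos: [601.6, 41.3, 267.0]
tcp_rot: [-0.873, 1.57, -0.519]
contact_force: [-0.9, 0.4, -0.3]
grip_width: 0.4
(array([ -8.5, -52.4,  96.7]), np.float64(-0.07), array([-0.4,  0.3, -0.3]), 4.2, 0.5)
```

View pics/ov3.png

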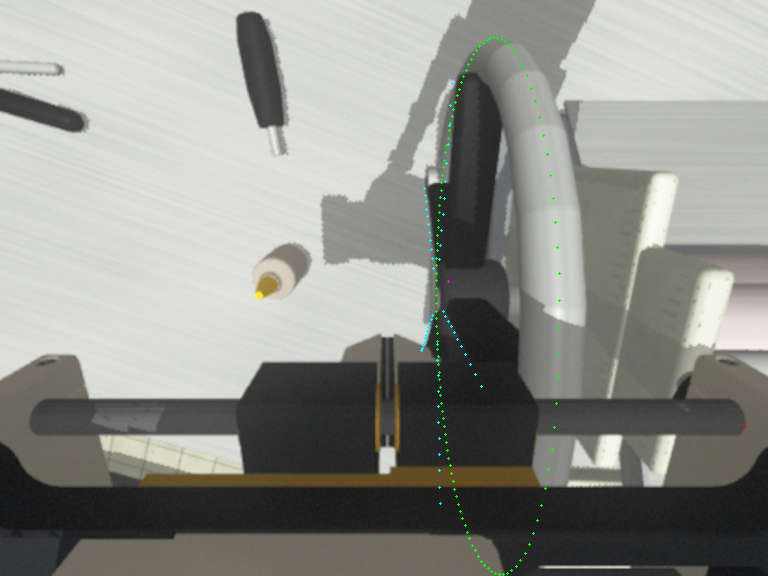

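```bash
python3 -m crank '[{"dx":0,"dy":0.5,"dz":0,"spin":0},{"dx":0,"dy":1.0,"dz":0,"spin":0},{"dx":0,"dy":1.0,"dz":0,"spin":0},{"dx":0,"dy":1.0,"dz":0,"spin":0},{"dx":0,"dy":1.0,"dz":0,"spin":0},{"dx":0,"dy":1.0,"dz":0,"spin":0},{"dx":0,"dy":1.0,"dz":0,"spin":0}]'
python3 - <<'E'
from h import *
p=np.load("p.npy");print(wc(p))
E
```

```text
time: 4.78
tool_pos: [597.6, 51.5, 266.7]
tcp_rot: [0.251, 1.571, 0.606]
contact_force: [-0.1, 0.7, 0.4]
grip_width: 0.6
(array([ -8.4, -41.3,  96.7]), np.float64(0.0), array([-0.1,  0.7,  0.4]), 4.7833, 0.6)
```

Predicted touch at about -37. Step in 1.5 mm at a time.

```bash
cat > st.py <<'E'
from h import *
p=np.load("p.npy");a=wc(p);t=p[2];f=a[2];print(a,"fx,fy",(np.cos(t)*f[0]+np.sin(t)*f[1]).round(1),(-np.sin(t)*f[0]+np.cos(t)*f[1]).round(1))
E
python3 -m crank '[{"dx":0,"dy":0.15,"dz":0,"spin":0},{"dx":0,"dy":0.15,"dz":0,"spin":0},{"dx":0,"dy":0.15,"dz":0,"spin":0},{"dx":0,"dy":0.15,"dz":0,"spin":0}]'; python3 st.py;python3 -m crank '[{"dx":0,"dy":0.15,"dz":0,"spin":0},{"dx":0,"dy":0.15,"dz":0,"spin":0},{"dx":0,"dy":0.15,"dz":0,"spin":0},{"dx":0,"dy":0.15,"dz":0,"spin":0}]'; python3 st.py
```

```text
time: 5.12
tool_pos: [597.1, 53.0, 266.7]
tcp_rot: [0.351, 1.571, 0.707]
contact_force: [-0.0, 0.3, 0.5]
grip_width: 0.3
(array([ -8.4, -39.7,  96.7]), np.float64(0.01), array([-0. ,  0.3,  0.5]), 5.1167, 0.3) fx,fy 0.1 0.3
time: 5.45
tool_pos: [596.5, 54.5, 266.8]
tcp_rot: [0.635, 1.571, 0.991]
contact_force: [-0.5, -0.7, 0.4]
grip_width: 0.4
(array([ -8.4, -38.2,  96.8]), np.float64(0.01), array([-0.5, -0.7,  0.4]), 5.45, 0.4) fx,fy -0.7 -0.5
```

```bash
for i in 1 2; do python3 -m crank '[{"dx":0,"dy":0.12,"dz":0,"spin":0},{"dx":0,"dy":0.12,"dz":0,"spin":0},{"dx":0,"dy":0.12,"dz":0,"spin":0},{"dx":0,"dy":0.12,"dz":0,"spin":0}]' >/dev/null; python3 st.py; done
```

```text
(array([ -8.4, -37. ,  96.7]), np.float64(0.01), array([ 0.5,  0.1, -0.1]), 5.7833, 0.4) fx,fy 0.5 -0.1
(array([ -8.4, -35.8,  96.7]), np.float64(0.01), array([-0.1, -0.6,  0.4]), 6.1167, 0.7) fx,fy -0.3 -0.5
```

```bash
python3 -m crank '[{"dx":0,"dy":0.12,"dz":0,"spin":0},{"dx":0,"dy":0.12,"dz":0,"spin":0},{"dx":0,"dy":0.12,"dz":0,"spin":0},{"dx":0,"dy":0.12,"dz":0,"spin":0}]' >/dev/null; python3 st.py
python3 - <<'E'
from h import *
c=wristcam(); crop(c,170,180,370,330,4,"pics/w5.png")
c=capture("scene"); crop(c,260,100,400,240,4,"pics/s5.png")
E
```

```text
(array([ -8.4, -35.2,  96.7]), np.float64(-0.01), array([ 2. , -2.8, -0.8]), 6.45, 0.3) fx,fy 0.9 -3.3
```

View pics/w5.png

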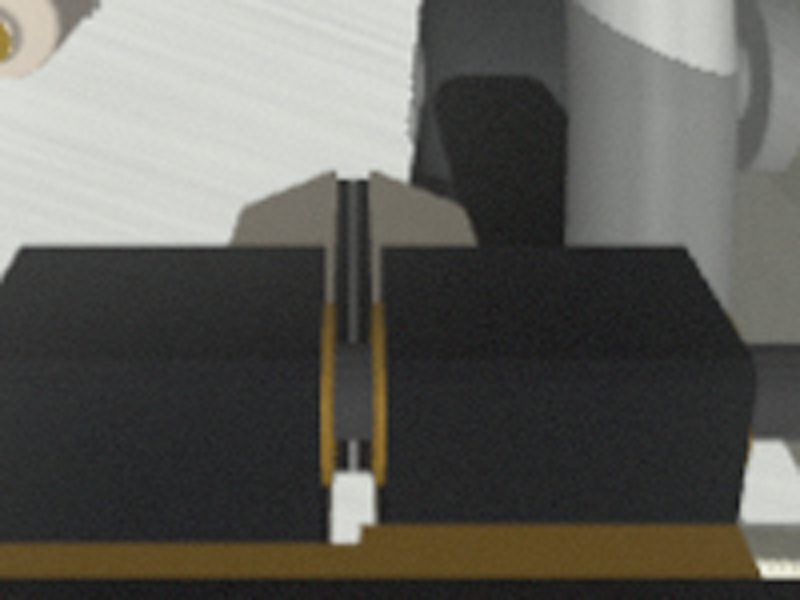

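View pics/s5.png

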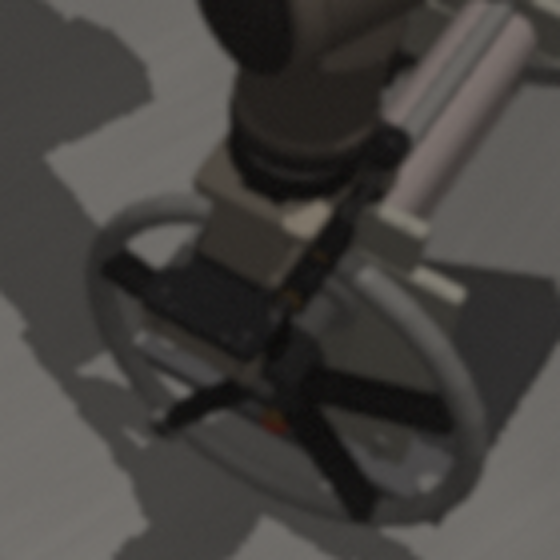

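```bash
python3 - <<'E'
from h import *
c=capture("wrist"); M=np.linalg.inv(np.array(c["mount"])); f,cx,cy=K(c)
for P in [(0,0,0),(0,0,-9.5),(0,0,9.5),(0,19,-9.5),(-19,19,-9.5),(-40,19,-9.5),(-19,0,-9.5),(-40,0,-9.5),(-66,95,-37),(-66,67,-37)]:
    q=M[:3,:3]@np.array(P)+M[:3,3]; print(P,((cx+f*q[0]/q[2]-170)*4).round(),((cy+f*q[1]/q[2]-180)*4).round())
E
python3 st.py
```

```text
(0, 0, 0) 347.0 234.0
(0, 0, -9.5) 347.0 181.0
(0, 0, 9.5) 348.0 285.0
(0, 19, -9.5) 465.0 181.0
(-19, 19, -9.5) 479.0 238.0
(-40, 19, -9.5) 498.0 319.0
(-19, 0, -9.5) 347.0 238.0
(-40, 0, -9.5) 346.0 319.0
(-66, 95, -37) 1350.0 217.0
(-66, 67, -37) 1054.0 217.0
(array([ -8.4, -35.1,  96.7]), np.float64(-0.02), array([ 1.5, -4.3, -0.2]), 6.6, 0.6) fx,fy -0.1 -4.6
```

```bash
python3 -m crank '[{"dx":0,"dy":-1,"dz":0,"spin":0},{"dx":0,"dy":-1,"dz":0,"spin":0},{"dx":0.3,"dy":-1,"dz":2,"spin":0},{"dx":0.7,"dy":-1,"dz":3.4,"spin":0},{"dx":0.7,"dy":-1,"dz":3.4,"spin":0},{"dx":0.7,"dy":-1,"dz":3.4,"spin":0},{"dx":0.7,"dy":-0.5,"dz":3.4,"spin":0},{"dx":0.7,"dy":-0.1,"dz":3.4,"spin":0},{"dx":0.7,"dy":0.2,"dz":3.4,"spin":0},{"dx":0.7,"dy":0.4,"dz":3.4,"spin":0},{"dx":0.7,"dy":0.4,"dz":3.4,"spin":0},{"dx":0.7,"dy":0.4,"dz":3.4,"spin":0}]'; python3 st.py
```

```text
time: 7.6
tool_pos: [625.6, 73.6, 260.0]
tcp_rot: [-0.232, 1.57, 0.124]
contact_force: [-0.5, 1.2, 0.1]
grip_width: 0.3
(array([ 25.5, -30.4,  90. ]), np.float64(0.03), array([-0.5,  1.2,  0.1]), 7.6, 0.3) fx,fy -0.1 1.3
```

```bash
python3 -m crank '[{"dx":0,"dy":0,"dz":-0.4,"spin":0},{"dx":0,"dy":0,"dz":-0.8,"spin":0},{"dx":0,"dy":0,"dz":-1.2,"spin":0},{"dx":0,"dy":0,"dz":-1.6,"spin":0},{"dx":0,"dy":0,"dz":-2.0,"spin":0},{"dx":0,"dy":0,"dz":-2.4,"spin":0},{"dx":0,"dy":0,"dz":-2.8,"spin":0}]'; python3 st.py;  python3 -m crank '[{"dx":0,"dy":0,"dz":-0.4,"spin":0},{"dx":0,"dy":0,"dz":-0.8,"spin":0},{"dx":0,"dy":0,"dz":-1.2,"spin":0},{"dx":0,"dy":0,"dz":-1.6,"spin":0},{"dx":0,"dy":0,"dz":-2.0,"spin":0}]'; python3 st.py; python3 ov.py pics/o6.png
python3 - <<'E'
from h import *
c=capture("scene"); crop(c,260,100,400,240,4,"pics/s6.png")
E
```

```text
time: 8.18
tool_pos: [600.2, 63.8, 259.8]
tcp_rot: [-0.074, 1.568, 0.281]
contact_force: [5.1, 1.4, -3.5]
grip_width: -0.1
(array([ -1.8, -30.7,  89.8]), np.float64(-0.0), array([ 5.1,  1.4, -3.5]), 8.1833, -0.1) fx,fy 5.3 -0.5
time: 8.6
tool_pos: [581.7, 56.5, 260.0]
tcp_rot: [-0.278, 1.567, 0.077]
contact_force: [5.9, 0.3, -0.2]
grip_width: 0.4
(array([-21.6, -31.1,  90. ]), np.float64(-0.01), array([ 5.9,  0.3, -0.2]), 8.6, 0.4) fx,fy 5.6 -1.8
(array([-22.2, -31.1,  90.1]), np.float64(-0.02), array([ 2.5, -0.3,  0.4]), 8.75, 0.5)
```

View pics/s6.png

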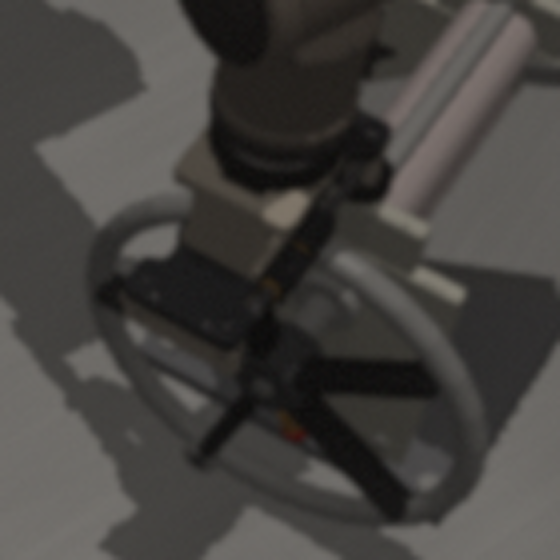

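View pics/o6.png

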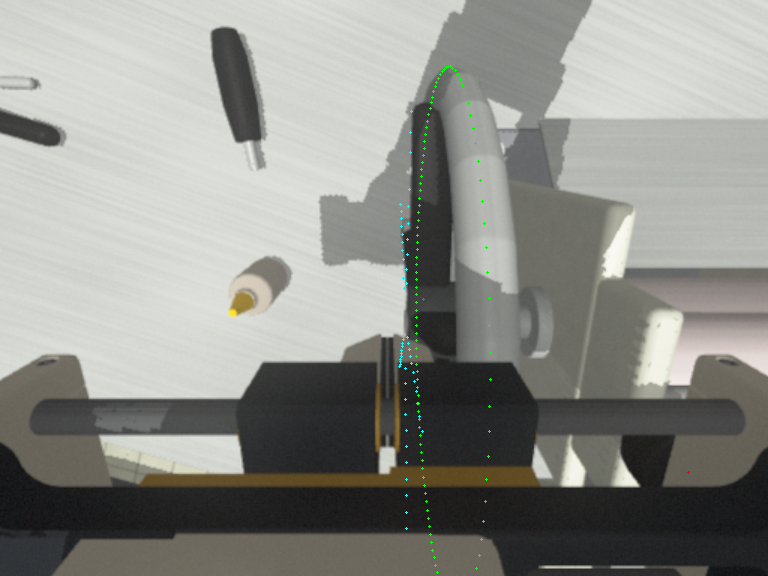

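```bash
python3 -m crank '[{"dx":0,"dy":0,"dz":-0.4,"spin":0},{"dx":0,"dy":0,"dz":-0.8,"spin":0},{"dx":0,"dy":0,"dz":-1.2,"spin":0},{"dx":0,"dy":0,"dz":-1.6,"spin":0},{"dx":0,"dy":0,"dz":-2.0,"spin":0},{"dx":0,"dy":0,"dz":-2.4,"spin":0}]'; python3 st.py;  python3 -m crank '[{"dx":0.1,"dy":0,"dz":-0.4,"spin":0},{"dx":0.2,"dy":0,"dz":-0.8,"spin":0},{"dx":0.3,"dy":0,"dz":-1.2,"spin":0},{"dx":0.4,"dy":0,"dz":-1.6,"spin":0}]'; python3 st.py
```

```text
time: 9.3
tool_pos: [559.2, 48.2, 260.0]
tcp_rot: [-0.343, 1.568, 0.012]
contact_force: [5.4, -0.2, -0.1]
grip_width: 0.3
(array([-45.7, -31. ,  90. ]), np.float64(0.0), array([ 5.4, -0.2, -0.1]), 9.3, 0.3) fx,fy 5.0 -2.1
time: 9.63
tool_pos: [544.3, 42.5, 256.1]
tcp_rot: [-0.427, 1.568, -0.072]
contact_force: [6.8, -0.6, -0.1]
grip_width: 0.6
(array([-61.6, -31.2,  86.1]), np.float64(-0.0), array([ 6.8, -0.6, -0.1]), 9.6333, 0.6) fx,fy 6.2 -2.9
```

```bash
python3 -m crank '[{"dx":0,"dy":0,"dz":0.3,"spin":0},{"dx":0,"dy":-0.5,"dz":0.3,"spin":0},{"dx":0,"dy":-1.5,"dz":0.3,"spin":0},{"dx":0,"dy":-3,"dz":0.3,"spin":0},{"dx":-0.3,"dy":-3,"dz":3,"spin":0},{"dx":-0.3,"dy":-3,"dz":6,"spin":0},{"dx":-0.3,"dy":-3,"dz":9,"spin":0},{"dx":-0.3,"dy":-3,"dz":12,"spin":0},{"dx":-0.3,"dy":-3,"dz":15,"spin":0},{"dx":-0.3,"dy":-3,"dz":15.5,"spin":0}]'; python3 st.py;   python3 - <<'E'
from h import *
c=capture("scene"); crop(c,260,100,400,240,4,"pics/s7.png")
c=wristcam(); cv2.imwrite("pics/w7.png",c["frame"])
E
```

```text
time: 10.47
tool_pos: [702.0, 68.5, 255.9]
tcp_rot: [2.476, 1.569, 2.831]
contact_force: [0.5, 0.2, 0.1]
grip_width: 0.6
(array([ 95.3, -61.7,  85.9]), np.float64(0.03), array([0.5, 0.2, 0.1]), 10.4667, 0.6) fx,fy 0.5 0.0
```

View pics/s7.png

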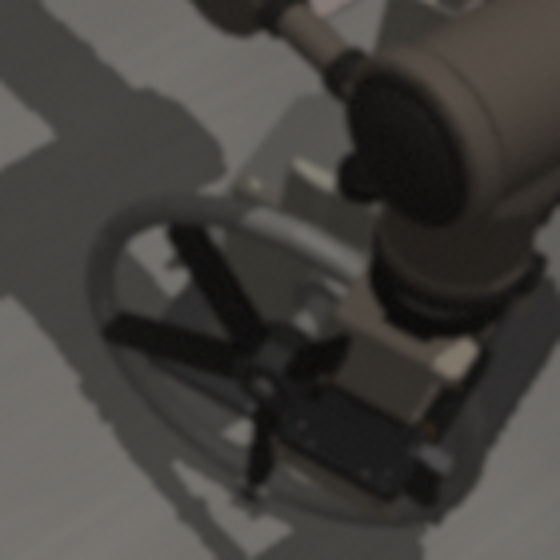

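View pics/w7.png

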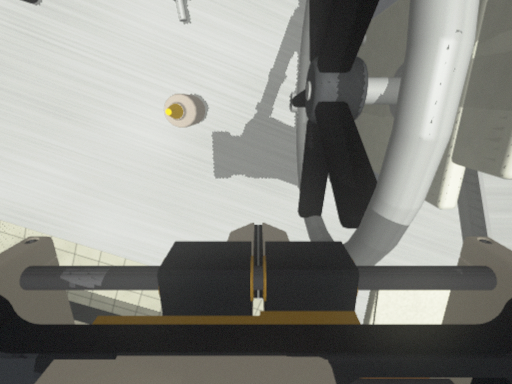

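```bash
cat > ang.py <<'E'
import sys
sys.argv,a=[sys.argv[0],sys.argv[1]],sys.argv[2:]
from fit import *
p=np.load("p.npy"); c=wristcam(); im=cv2.resize(c["frame"],None,fx=1.5,fy=1.5)
cols=[(255,255,0),(0,255,0),(0,128,255)]
for ph,col in zip(a,cols):
    p[3]=np.radians(float(ph))
    for k in np.radians([36,108,180,252,324]):
        for s in (-7,7):
            r=np.arange(30,131,10)*1.; th=p[3]+k
            P=tf(p,np.c_[r*np.sin(th)+s*np.cos(th),np.full_like(r,-204),170+r*np.cos(th)-s*np.sin(th)])
            cv2.polylines(im,[(proj(c,P)*1.5).astype(np.int32)],False,col,1)
    q=proj(c,wh(p,66,0,0))[0]*1.5; cv2.circle(im,(int(q[0]),int(q[1])),3,col,-1)
cv2.imwrite(sys.argv[1],im); print(wc(p))
E
python3 ang.py pics/a8.png 134 140 146
```

```text
(array([ 91.5, -61.4,  89. ]), np.float64(-0.04), array([-0. , -0.3,  0.7]), 10.7167, -0.1)
```

View pics/a8.png

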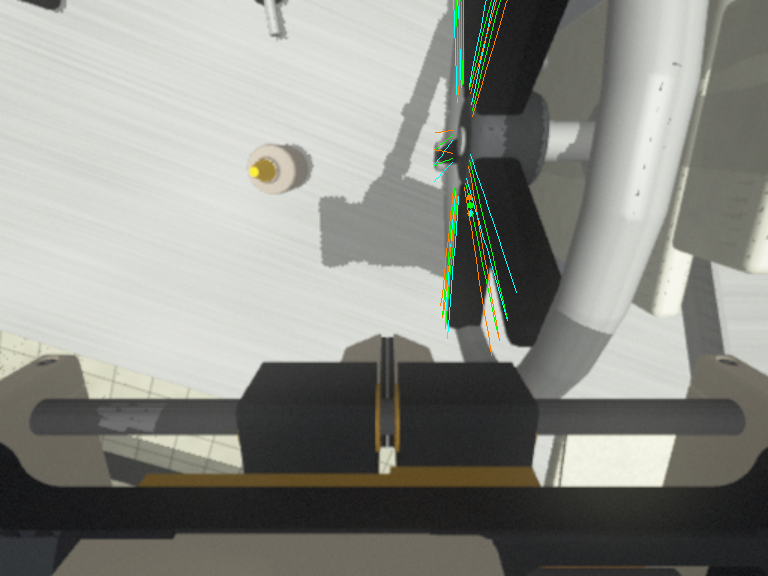

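```bash
python3 -m crank '[{"dx":0.5,"dy":1,"dz":0.4,"spin":0},{"dx":0.5,"dy":2,"dz":0.4,"spin":0},{"dx":0.5,"dy":2.2,"dz":0.4,"spin":0},{"dx":0.5,"dy":2.4,"dz":0.4,"spin":0},{"dx":0.5,"dy":2.4,"dz":0.4,"spin":0},{"dx":0.5,"dy":2.4,"dz":0.4,"spin":0}]'; python3 st.py
```

```text
time: 11.22
tool_pos: [694.4, 92.6, 254.1]
tcp_rot: [-0.505, 1.57, -0.15]
contact_force: [-0.3, -0.0, 0.3]
grip_width: 0.1
(array([ 96.5, -36.4,  84.1]), np.float64(0.03), array([-0.3, -0. ,  0.3]), 11.2167, 0.1) fx,fy -0.3 0.1
```

```bash
python3 -m crank '[{"dx":0,"dy":0.2,"dz":0,"spin":0},{"dx":0,"dy":0.3,"dz":0,"spin":0},{"dx":0,"dy":0.3,"dz":0,"spin":0},{"dx":0,"dy":0.3,"dz":0,"spin":0}]'; python3 st.py;python3 -m crank '[{"dx":0,"dy":0.1,"dz":0,"spin":0},{"dx":0,"dy":0.2,"dz":0,"spin":0},{"dx":0,"dy":0.2,"dz":0,"spin":0}]'; python3 st.py
```

```text
time: 11.55
tool_pos: [693.4, 95.2, 253.7]
tcp_rot: [1.138, 1.571, 1.494]
contact_force: [0.4, 0.3, 1.4]
grip_width: 0.2
(array([ 96.6, -33.7,  83.7]), np.float64(0.0), array([0.4, 0.3, 1.4]), 11.55, 0.2) fx,fy 0.5 0.1
time: 11.8
tool_pos: [692.7, 97.3, 253.7]
tcp_rot: [0.987, 1.571, 1.342]
contact_force: [0.0, 0.1, 0.2]
grip_width: 0.2
(array([ 96.6, -31.5,  83.7]), np.float64(0.01), array([0. , 0.1, 0.2]), 11.8, 0.2) fx,fy 0.0 0.1
```

```bash
python3 -m crank '[{"dx":0,"dy":0,"dz":-0.4,"spin":0},{"dx":0,"dy":0,"dz":-0.8,"spin":0},{"dx":0,"dy":0,"dz":-1.2,"spin":0},{"dx":-0.1,"dy":0,"dz":-1.6,"spin":0},{"dx":-0.2,"dy":0,"dz":-2.0,"spin":0},{"dx":-0.3,"dy":0,"dz":-2.4,"spin":0}]'; python3 st.py;python3 -m crank '[{"dx":-0.1,"dy":0,"dz":-0.4,"spin":0},{"dx":-0.2,"dy":0,"dz":-0.8,"spin":0},{"dx":-0.3,"dy":0,"dz":-1.2,"spin":0},{"dx":-0.4,"dy":0,"dz":-1.6,"spin":0},{"dx":-0.5,"dy":0,"dz":-2.0,"spin":0},{"dx":-0.5,"dy":0,"dz":-2.4,"spin":0}]'; python3 st.py
```

```text
time: 12.3
tool_pos: [672.2, 89.4, 259.5]
tcp_rot: [-0.178, 1.562, 0.178]
contact_force: [6.4, 3.2, 7.0]
grip_width: 0.5
(array([ 74.6, -31.8,  89.5]), np.float64(0.01), array([6.4, 3.2, 7. ]), 12.3, 0.5) fx,fy 7.1 0.8
time: 12.8
tool_pos: [648.9, 80.7, 263.8]
tcp_rot: [-0.2, 1.564, 0.155]
contact_force: [5.3, 1.5, 5.1]
grip_width: -0.0
(array([ 49.8, -31.8,  93.8]), np.float64(0.0), array([5.3, 1.5, 5.1]), 12.8, -0.0) fx,fy 5.5 -0.4
```

```bash
python3 -m crank '[{"dx":0.1,"dy":0,"dz":-0.4,"spin":0},{"dx":0.1,"dy":0,"dz":-0.8,"spin":0},{"dx":0.2,"dy":0,"dz":-1.2,"spin":0},{"dx":0.2,"dy":0,"dz":-1.6,"spin":0},{"dx":0.2,"dy":0,"dz":-2.0,"spin":0},{"dx":0.2,"dy":0,"dz":-2.4,"spin":0},{"dx":0.2,"dy":0,"dz":-2.8,"spin":0},{"dx":0.2,"dy":0,"dz":-3.2,"spin":0},{"dx":0.2,"dy":0,"dz":-3.6,"spin":0}]'; python3 st.py;python3 -m crank '[{"dx":0,"dy":0,"dz":-0.4,"spin":0},{"dx":0,"dy":0,"dz":-0.8,"spin":0},{"dx":0,"dy":0,"dz":-1.2,"spin":0},{"dx":0,"dy":0,"dz":-1.6,"spin":0},{"dx":0,"dy":0,"dz":-2.0,"spin":0},{"dx":0,"dy":0,"dz":-2.4,"spin":0},{"dx":0,"dy":0,"dz":-2.8,"spin":0},{"dx":0,"dy":0,"dz":-3.2,"spin":0}]'; python3 st.py; python3 ang.py pics/a9.png 110 105 100
```

```text
time: 13.55
tool_pos: [613.9, 67.9, 259.9]
tcp_rot: [-0.02, 1.57, 0.335]
contact_force: [4.9, 1.6, 2.9]
grip_width: 0.5
(array([ 12.5, -31.6,  89.9]), np.float64(0.0), array([4.9, 1.6, 2.9]), 13.55, 0.5) fx,fy 5.2 -0.2
time: 14.22
tool_pos: [583.7, 56.5, 258.7]
tcp_rot: [2.932, 1.57, -2.996]
contact_force: [5.4, 0.4, -1.9]
grip_width: 0.6
(array([-19.8, -31.8,  88.7]), np.float64(-0.0), array([ 5.4,  0.4, -1.9]), 14.2167, 0.6) fx,fy 5.2 -1.5
(array([-20.2, -31.8,  89.1]), np.float64(-0.01), array([ 1.7, -0.3, -1.1]), 14.3667, 0.7)
```

View pics/a9.png

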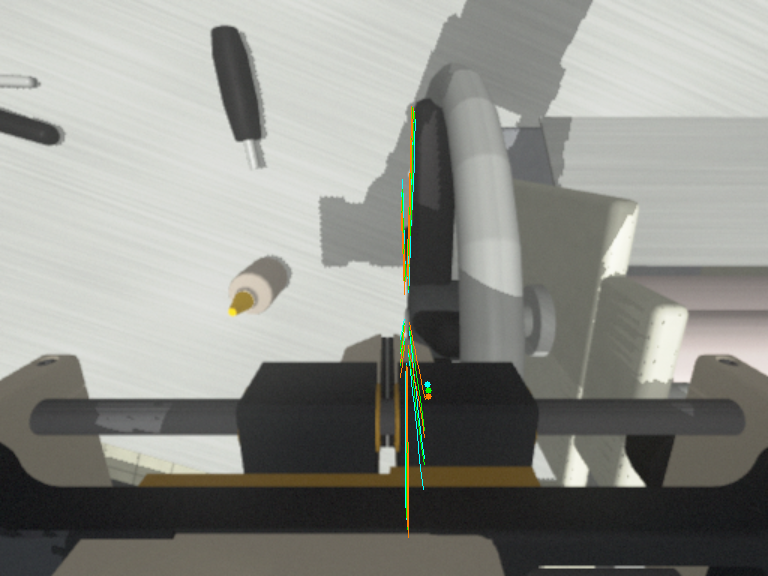

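```bash
python3 -m crank '[{"dx":0,"dy":0,"dz":-0.4,"spin":0},{"dx":0,"dy":0,"dz":-0.8,"spin":0},{"dx":0,"dy":0,"dz":-1.2,"spin":0},{"dx":0,"dy":0,"dz":-1.6,"spin":0},{"dx":0,"dy":0,"dz":-2.0,"spin":0},{"dx":0.1,"dy":0,"dz":-2.4,"spin":0},{"dx":0.2,"dy":0,"dz":-2.8,"spin":0},{"dx":0.3,"dy":0,"dz":-3.2,"spin":0},{"dx":0.4,"dy":0,"dz":-3.6,"spin":0},{"dx":0.5,"dy":0,"dz":-4.0,"spin":0},{"dx":0.5,"dy":0,"dz":-4.3,"spin":0}]'; python3 st.py
```

```text
time: 15.28
tool_pos: [544.6, 39.9, 254.6]
tcp_rot: [-1.234, 1.567, -0.879]
contact_force: [8.2, -6.6, -1.5]
grip_width: 0.5
(array([-62.2, -33.8,  84.6]), np.float64(-0.04), array([ 8.2, -6.6, -1.5]), 15.2833, 0.5) fx,fy 5.4 -9.0
```

```bash
python3 -m crank '[{"dx":0,"dy":-0.5,"dz":0.2,"spin":0},{"dx":0,"dy":-1.5,"dz":0.3,"spin":0},{"dx":0,"dy":-3,"dz":0.3,"spin":0},{"dx":-0.3,"dy":-3,"dz":3,"spin":0},{"dx":-0.3,"dy":-3,"dz":6,"spin":0},{"dx":-0.3,"dy":-3,"dz":9,"spin":0},{"dx":-0.3,"dy":-3,"dz":12,"spin":0},{"dx":-0.3,"dy":-3,"dz":15,"spin":0},{"dx":-0.3,"dy":-3,"dz":15.8,"spin":0},{"dx":-0.3,"dy":-3,"dz":15.8,"spin":0},{"dx":-0.3,"dy":-3,"dz":15.8,"spin":0},{"dx":-0.3,"dy":-3,"dz":15.8,"spin":0}]'; python3 st.py; python3 ang.py pics/a10.png 78 73 68
```

```text
time: 16.28
tool_pos: [701.6, 67.7, 257.5]
tcp_rot: [2.897, 1.57, -3.032]
contact_force: [0.3, 0.8, 0.6]
grip_width: 0.5
(array([ 94.7, -62.3,  87.5]), np.float64(-0.03), array([0.3, 0.8, 0.6]), 16.2833, 0.5) fx,fy 0.6 0.6
(array([ 94.8, -62. ,  88.5]), np.float64(-0.02), array([ 0.4,  0.4, -0.1]), 16.4333, 0.2)
```

View pics/a10.png

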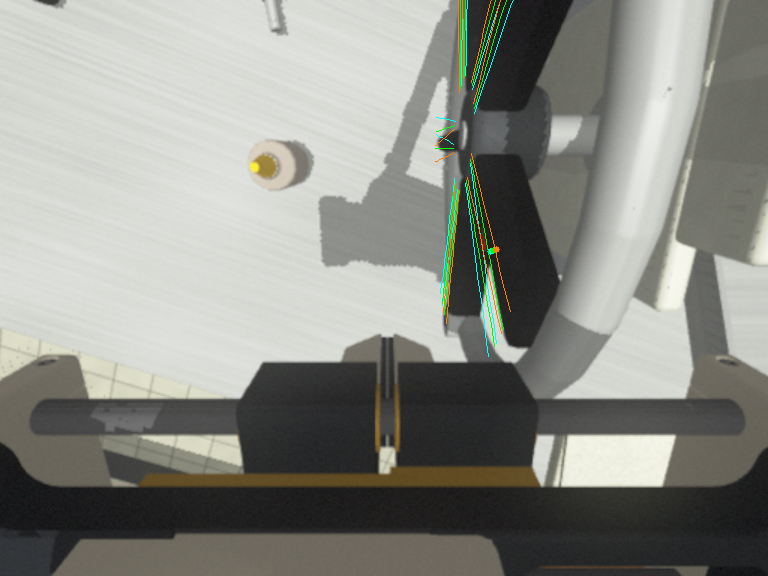

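```bash
python3 -m crank '[{"dx":0.5,"dy":1,"dz":0.3,"spin":0},{"dx":0.5,"dy":2,"dz":0.3,"spin":0},{"dx":0.5,"dy":2.4,"dz":0.3,"spin":0},{"dx":0.5,"dy":2.4,"dz":0.3,"spin":0},{"dx":0.5,"dy":2.6,"dz":0.3,"spin":0},{"dx":0.5,"dy":2.7,"dz":0.3,"spin":0},{"dx":0.5,"dy":2.7,"dz":0.3,"spin":0}]'; python3 st.py; python3 -m crank '[{"dx":0,"dy":0.1,"dz":0,"spin":0},{"dx":0,"dy":0.2,"dz":0,"spin":0},{"dx":0,"dy":0.2,"dz":0,"spin":0},{"dx":0,"dy":0.2,"dz":0,"spin":0}]'; python3 st.py
```

```text
time: 17.02
tool_pos: [695.6, 95.1, 252.8]
tcp_rot: [-0.161, 1.571, 0.194]
contact_force: [0.1, -0.6, -0.4]
grip_width: 0.2
(array([ 98.6, -34.5,  82.8]), np.float64(0.01), array([ 0.1, -0.6, -0.4]), 17.0167, 0.2) fx,fy -0.1 -0.6
time: 17.35
tool_pos: [695.0, 96.8, 252.7]
tcp_rot: [0.926, 1.571, 1.281]
contact_force: [0.2, 0.1, 0.1]
grip_width: 0.6
(array([ 98.6, -32.7,  82.7]), np.float64(0.0), array([0.2, 0.1, 0.1]), 17.35, 0.6) fx,fy 0.2 0.0
```

```bash
python3 -m crank '[{"dx":0,"dy":0.1,"dz":0,"spin":0},{"dx":0,"dy":0.15,"dz":-0.4,"spin":0},{"dx":0,"dy":0.15,"dz":-0.8,"spin":0},{"dx":0,"dy":0.15,"dz":-1.2,"spin":0},{"dx":-0.1,"dy":0.15,"dz":-1.6,"spin":0},{"dx":-0.2,"dy":0.15,"dz":-2.0,"spin":0},{"dx":-0.3,"dy":0.15,"dz":-2.4,"spin":0}]'; python3 st.py;python3 -m crank '[{"dx":-0.1,"dy":0,"dz":-0.4,"spin":0},{"dx":-0.2,"dy":0,"dz":-0.8,"spin":0},{"dx":-0.3,"dy":0,"dz":-1.2,"spin":0},{"dx":-0.4,"dy":0,"dz":-1.6,"spin":0},{"dx":-0.4,"dy":0,"dz":-2.0,"spin":0},{"dx":-0.4,"dy":0,"dz":-2.4,"spin":0}]'; python3 st.py
```

```text
time: 17.93
tool_pos: [674.2, 90.6, 258.8]
tcp_rot: [-0.191, 1.561, 0.165]
contact_force: [7.8, 2.3, 6.8]
grip_width: 0.4
(array([ 76.9, -31.3,  88.8]), np.float64(0.02), array([7.8, 2.3, 6.8]), 17.9333, 0.4) fx,fy 8.1 -0.6
time: 18.43
tool_pos: [650.7, 81.9, 261.7]
tcp_rot: [-0.199, 1.564, 0.156]
contact_force: [6.2, 2.1, 4.9]
grip_width: 0.4
(array([ 51.9, -31.3,  91.7]), np.float64(0.01), array([6.2, 2.1, 4.9]), 18.4333, 0.4) fx,fy 6.5 -0.2
```

Good. Continue to about x = -22.

```bash
python3 -m crank '[{"dx":0,"dy":0,"dz":-0.4,"spin":0},{"dx":0,"dy":0,"dz":-0.8,"spin":0},{"dx":0,"dy":0,"dz":-1.2,"spin":0},{"dx":0,"dy":0,"dz":-1.6,"spin":0},{"dx":0,"dy":0,"dz":-2.0,"spin":0},{"dx":0,"dy":0,"dz":-2.4,"spin":0},{"dx":0,"dy":0,"dz":-2.8,"spin":0},{"dx":0,"dy":0,"dz":-3.2,"spin":0},{"dx":0,"dy":0,"dz":-3.6,"spin":0}]'; python3 st.py;python3 -m crank '[{"dx":0,"dy":0,"dz":-0.4,"spin":0},{"dx":0,"dy":0,"dz":-0.8,"spin":0},{"dx":0,"dy":0,"dz":-1.2,"spin":0},{"dx":0,"dy":0,"dz":-1.6,"spin":0},{"dx":0,"dy":0,"dz":-2.0,"spin":0},{"dx":0,"dy":0,"dz":-2.4,"spin":0},{"dx":0,"dy":0,"dz":-2.8,"spin":0},{"dx":0,"dy":0,"dz":-3.2,"spin":0}]'; python3 st.py; python3 -m crank '[{"dx":0,"dy":0,"dz":-0.4,"spin":0},{"dx":0,"dy":0,"dz":-0.8,"spin":0},{"dx":0,"dy":0,"dz":-1.2,"spin":0},{"dx":0,"dy":0,"dz":-1.6,"spin":0},{"dx":0,"dy":0,"dz":-2.0,"spin":0}]'; python3 st.py
python3 - <<'E'
from h import *
c=capture("scene"); crop(c,260,100,400,240,4,"pics/s11.png")
c=capture("side"); crop(c,140,110,280,240,4,"pics/d11.png")
E
```

```text
time: 19.18
tool_pos: [615.5, 69.0, 259.8]
tcp_rot: [0.042, 1.57, 0.397]
contact_force: [4.6, 2.0, 3.6]
grip_width: 0.4
(array([ 14.4, -31.1,  89.8]), np.float64(0.0), array([4.6, 2. , 3.6]), 19.1833, 0.4) fx,fy 5.0 0.3
time: 19.85
tool_pos: [585.4, 57.7, 258.7]
tcp_rot: [2.864, 1.57, -3.064]
contact_force: [6.6, 0.8, -1.8]
grip_width: 0.8
(array([-17.8, -31.3,  88.7]), np.float64(-0.0), array([ 6.6,  0.8, -1.8]), 19.85, 0.8) fx,fy 6.5 -1.5
time: 20.27
tool_pos: [566.8, 50.5, 259.0]
tcp_rot: [-2.151, 1.57, -1.796]
contact_force: [6.7, -1.5, -1.1]
grip_width: 0.1
(array([-37.7, -31.6,  89. ]), np.float64(-0.01), array([ 6.7, -1.5, -1.1]), 20.2667, 0.1) fx,fy 5.8 -3.7
```

View pics/s11.png

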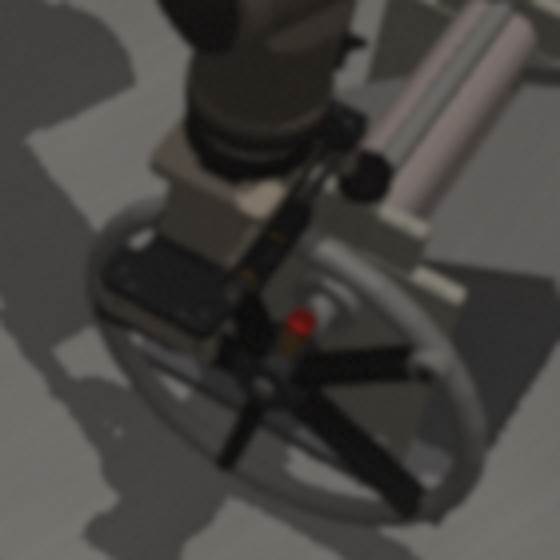

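View pics/d11.png

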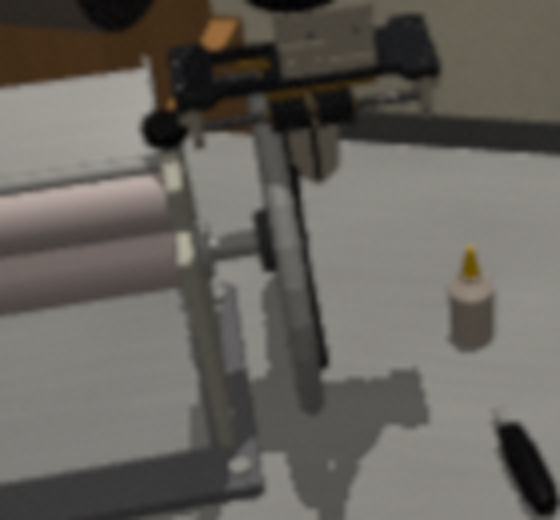

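```bash
cat > cup.py <<'E'
from fit import *
from scipy.optimize import minimize_scalar
import sys
p=np.load("p.npy"); c=cs; h=cv2.cvtColor(c["frame"],cv2.COLOR_BGR2HSV)
m=((h[...,0]<8)|(h[...,0]>172))&(h[...,1]>150)&(h[...,2]>60); m[:,:300]=0;m[:,370:]=0;m[:150]=0;m[230:]=0
v,u=np.nonzero(m); q=np.array([u.mean(),v.mean()]); print("red",len(u),q)
hub=proj(c,wh(p,0,0,-21))[0]; print("hub model",hub)
for r in (58,62,66):
    f=lambda a:np.hypot(*(proj(c,wh([*p[:3],0],r,a,0))[0]-q))
    s=min((minimize_scalar(f,bounds=(a-.5,a+.5),method='bounded') for a in np.arange(-3,3,.5)),key=lambda s:s.fun); print(r,np.degrees(s.x).round(1),round(s.fun,2))
E
python3 cup.py; python3 st.py
```

```text
red 34 [334.61764706 180.14705882]
hub model [324.46386152 197.17915267]
58 7.7 1.04
62 7.9 0.18
66 8.0 0.69
(array([-38.1, -31.4,  89.2]), np.float64(-0.01), array([ 2.7, -1.6, -0.5]), 20.4667, 0.8) fx,fy 2.0 -2.4
```

```bash
python3 -m crank '[{"dx":0,"dy":0,"dz":-0.3,"spin":0},{"dx":0,"dy":0,"dz":-0.6,"spin":0},{"dx":0,"dy":0,"dz":-0.9,"spin":0},{"dx":0,"dy":0,"dz":-1.2,"spin":0}]'; python3 st.py; python3 cup.py
```

```text
time: 20.8
tool_pos: [556.1, 46.8, 259.5]
tcp_rot: [-0.243, 1.57, 0.112]
contact_force: [5.9, -0.6, -0.7]
grip_width: 0.4
(array([-49.1, -31.3,  89.5]), np.float64(0.0), array([ 5.9, -0.6, -0.7]), 20.8, 0.4) fx,fy 5.3 -2.6
red 32 [332.84375 179.28125]
hub model [324.46386152 197.17915267]
58 2.9 0.85
62 3.3 0.01
66 3.6 0.88
```

```bash
python3 -m crank '[{"dx":0,"dy":0,"dz":-0.3,"spin":0},{"dx":0,"dy":0,"dz":-0.6,"spin":0},{"dx":0,"dy":0,"dz":-0.7,"spin":0}]'; python3 st.py; python3 cup.py
```

```text
time: 21.15
tool_pos: [549.3, 44.3, 259.7]
tcp_rot: [-0.325, 1.57, 0.03]
contact_force: [5.1, -0.5, 0.0]
grip_width: 0.6
(array([-56.3, -31.3,  89.7]), np.float64(0.0), array([ 5.1, -0.5,  0. ]), 21.15, 0.6) fx,fy 4.6 -2.2
red 32 [331.65625 178.46875]
hub model [324.46386152 197.17915267]
58 -0.7 0.99
62 -0.1 0.12
66 0.4 0.76
```

Cup reads about 0°. Withdraw and verify.

```bash
python3 -m crank '[{"dx":0,"dy":0,"dz":0.3,"spin":0},{"dx":0,"dy":0,"dz":0.5,"spin":0},{"dx":0,"dy":-1,"dz":0.5,"spin":0},{"dx":0,"dy":-3,"dz":0.5,"spin":0},{"dx":0,"dy":-6,"dz":0.5,"spin":0},{"dx":0,"dy":-9,"dz":0.5,"spin":0},{"dx":-3,"dy":-9,"dz":0.5,"spin":0},{"dx":-6,"dy":-9,"dz":0.5,"spin":0},{"dx":-10,"dy":-9,"dz":0.5,"spin":0},{"dx":-14,"dy":-9,"dz":0.5,"spin":0},{"dx":-14,"dy":-9,"dz":0.5,"spin":0},{"dx":-14,"dy":-9,"dz":0.5,"spin":0},{"dx":-14,"dy":-9,"dz":0.5,"spin":0}]'; python3 st.py; python3 cup.py; python3 ang.py pics/a12.png 0
python3 - <<'E'
from h import *
c=capture("scene"); crop(c,260,100,400,240,4,"pics/s12.png"); cv2.imwrite("pics/s12f.png",c["frame"])
E
```

```text
time: 22.33
tool_pos: [584.8, -38.6, 398.8]
tcp_rot: [2.561, 1.569, 2.916]
contact_force: [-0.2, -0.3, -0.3]
grip_width: 0.7
(array([ -51.8, -121.4,  228.8]), np.float64(-0.0), array([-0.2, -0.3, -0.3]), 22.3333, 0.7) fx,fy -0.3 -0.2
red 32 [331.65625 178.46875]
hub model [324.46386152 197.17915267]
58 -0.7 0.99
62 -0.1 0.12
66 0.4 0.76
(array([ -51.7, -121.1,  228.5]), np.float64(0.01), array([ 0.3, -0.4, -0.2]), 22.5833, 0.6)
```

View pics/s12.png

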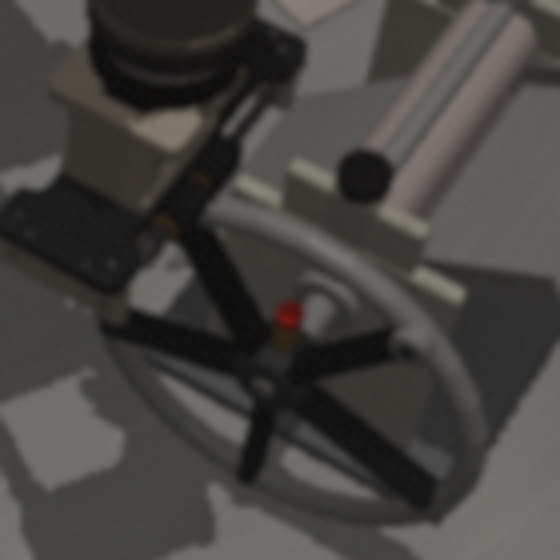

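View pics/a12.png

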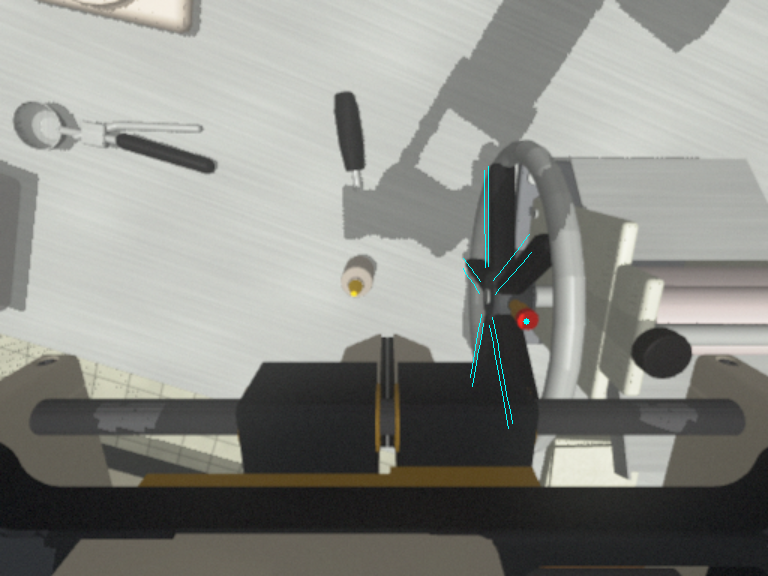

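View pics/s12f.png

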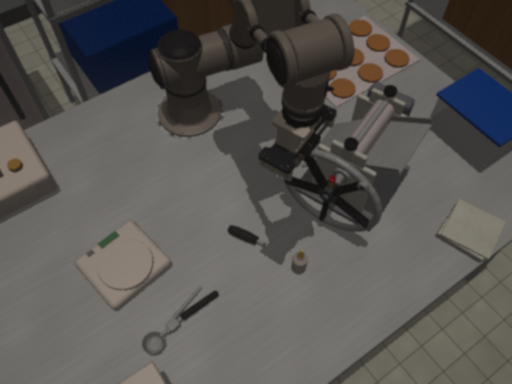

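```bash
python3 -c "
from plant import bot
print(bot.close_job())"
```

```text
the job is handed in; nothing more can be done
None
```

The oil cup now points straight up and the job is handed in. I turned the wheel in three pushes on successive spokes, drawing the closed fingers out in front after each. It took about 23 s of the 58 s.

- **Cup angle:** after the last withdrawal the scene camera put it at about 0° (between -0.7° and +0.4°). The wrist view agreed: the red cap fell on the predicted straight-up point. Position errors in the wheel fit could add about 2°, against the 7° allowed.
- **Wheel at rest:** the cap's pixel position was the same before and after the fingers withdrew.
- **Loose items:** the grip, bottle, scoop and scale look unmoved in the last scene picture, judged by eye and not measured. The arm is clear of everything.
- **Forces:** readings stayed under about 11 N, against the 38 N limit on the wheel. I only read the force at the end of each short move, so a brief peak in between could have been missed.
- **Rim contact, unconfirmed:** at the end of the second push the outward force rose to about 9 N. I took this as the chamfered fingertips riding onto the spoke's edge and drew out at once. I could not directly confirm that none of it came from the rim, which must not take more than 3 N. On the other pushes the outward force was 2 to 4 N in places, also unattributed.

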